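# Hang the mixing pans away, nested on one hook

## Task

Take the three mixing pans off the drying rail and put them away on the one long hook, one inside the other: the largest first, then the medium, then the small one. Slide each fully back along the hook until it is seated and press it home gently but firmly (the largest against the rubber buffer, the others against the pan before), never forcing anything; at the end all three hang still and close together, let go, with the other things on the table left where they are.

Things in the scene. Friction and masses are not known exactly. Their poses are not given: they have to be found in the camera images.
- large_pan: largest steel pan, 320 g, flat-sided wooden handle. Origin: centre of the slot in the handle's thick butt; x along the slot, to what it hangs from; z up; pan below. Butt 28 mm thick (x), 24 wide (y), 17 mm above and below the origin; slot 14 wide, 22 high. Handle below it 16 thick (x), 24 wide (y), to 70 mm down; steel tang to the bowl
- medium_pan: middle-sized steel pan, 250 g, flat-sided wooden handle. Origin: centre of the slot in the handle's thick butt; x along the slot, to what it hangs from; z up; pan below. Butt 28 mm thick (x), 24 wide (y), 17 mm above and below the origin; slot 14 wide, 22 high. Handle below it 16 thick (x), 24 wide (y), to 92 mm down; steel tang to the bowl
- small_pan: smallest steel pan, 180 g, flat-sided wooden handle. Origin: centre of the slot in the handle's thick butt; x along the slot, to what it hangs from; z up; pan below. Butt 28 mm thick (x), 24 wide (y), 17 mm above and below the origin; slot 14 wide, 22 high. Handle below it 16 thick (x), 24 wide (y), to 116 mm down; steel tang to the bowl
- large_rim (a point): centre of the largest pan's rim, its mouth (facing -x of the pan). Rim 140 mm across, 8 mm in front of (-x) and 160 mm below the pan's origin; bowl 42 mm deep to +x, narrowing to half. Any pan: grip its butt by the flat sides (y), fingers down, 15 to 35 mm below the origin, the peg or hook passing between the fingers; fingers over 24 mm wide sit 5 mm to the front (-x), clear of the pan behind
- medium_rim (a point): centre of the middle-sized pan's rim, its mouth (facing -x of the pan). Rim 104 mm across, 8 mm in front of (-x) and 170 mm below the pan's origin; bowl 50 mm deep to +x, narrowing to half
- small_rim (a point): centre of the smallest pan's rim, its mouth (facing -x of the pan). Rim 72 mm across, 8 mm in front of (-x) and 178 mm below the pan's origin; bowl 46 mm deep to +x, narrowing to half
- hook: the one long steel hook on the grey post: 8 mm round bar, level, pointing to -x of its frame. Origin: on the bar's axis at the post's front face, 270 mm above the table. Straight for 164 mm, then turned up, ending 8 mm higher (axis) at 176 mm. Springy: its end sags 1 mm per 3 N. A pan hanging on it has its origin 7 mm below the bar's axis and fills 28 mm of its length
- stand: grey post (30 x 40 mm, 284 high) on a base plate (200 x 150 x 10), fixed. Carries the hook and, on the hook's root, a black rubber buffer sleeve 28 mm across. Origin: on the table below the post's front face; axes as the hook. The sleeve's front end is 32 to 58 mm from the post, unmeasured, different each time; it yields 1 mm per 5 N, up to 4 mm, then is hard
- rail: wooden drying rail, fixed: level slat 500 mm long, 18 thick, top 287 mm above the table. Origin: on the table below the middle of its front face. Three 8 mm steel pegs to -x at y = -130, 0, 130 mm, 270 mm high, straight for 42 mm, then turned up 6 mm, ending at 50 mm. A pan on each, in any order, origin 17 to 24 mm before the slat and 7 mm below the peg's axis
- tape_roll: bystander, loose: roll of paper tape lying flat, 90 mm across, 24 mm high; origin under its middle
- ink_tin: bystander, loose: low ink tin, 72 mm across, 45 mm high; origin under its middle
- spray_can: bystander, loose: spray can, 54 mm across, 170 mm high; origin under its middle
- varnish_bottle: bystander, loose: green glass bottle, 64 mm across, 200 mm high; origin under its middle
- water_bowl: bystander, loose: white bowl, 90 mm across, 42 mm high; origin under its middle
- brayer: bystander, loose: ink roller lying down, roller 40 mm thick and 100 mm long along x, handle to +y, 145 mm; origin on the table under the roller
- brush_pot: bystander, loose: terracotta pot of brushes, 96 mm across, about 250 mm high; origin under its middle
- spatula: bystander, loose: palette spatula lying flat, 200 mm long along x; origin under its middle

How it is judged (in metres and radians):
On the way, in this order (a step that is already met when the one before it is completed fails the run):
1. the large pan is on the hook and pressed back against the rubber buffer (more than 2 N) (y of large_pan in the frame of hook between -0.008 and 0.008 m and z of large_pan in the frame of hook between -0.013 and 0.009 m and x of large_pan in the frame of hook between -0.165 and -0.03 m and contact force between stand and large_pan above 2 N), for 0.1 s.
2. with the large pan on the hook, the medium pan is on it too and pressed back against the large one (more than 2 N) (y of large_pan in the frame of hook between -0.008 and 0.008 m and z of large_pan in the frame of hook between -0.013 and 0.009 m and x of large_pan in the frame of hook between -0.165 and -0.03 m and y of medium_pan in the frame of hook between -0.008 and 0.008 m and z of medium_pan in the frame of hook between -0.013 and 0.009 m and x of medium_pan in the frame of hook between -0.165 and -0.03 m and x of medium_pan in the frame of large_pan between -0.033 and -0.022 m and contact force between large_pan and medium_pan above 2 N), for 0.1 s.
3. with both on the hook, the small pan is on it too and pressed back against the medium one (more than 2 N), the large one still against the buffer (y of medium_pan in the frame of hook between -0.008 and 0.008 m and z of medium_pan in the frame of hook between -0.013 and 0.009 m and x of medium_pan in the frame of hook between -0.165 and -0.03 m and y of small_pan in the frame of hook between -0.008 and 0.008 m and z of small_pan in the frame of hook between -0.013 and 0.009 m and x of small_pan in the frame of hook between -0.165 and -0.03 m and x of small_pan in the frame of medium_pan between -0.033 and -0.022 m and contact force between medium_pan and small_pan above 2 N and contact force between stand and large_pan above 0.5 N), for 0.1 s.
At the end, for the whole second after the job is handed in: All three pans hang by their slots on the hook's straight bar (within 8 mm sideways, slot centre 3 to 13 mm below its axis, 30 to 165 mm from the post), upright within 0.15 rad, at rest (0.03 m/s); the medium 22 to 33 mm in front of the large, the small 22 to 33 mm in front of the medium (y of large_pan in the frame of hook between -0.008 and 0.008 m and z of large_pan in the frame of hook between -0.013 and 0.009 m and x of large_pan in the frame of hook between -0.165 and -0.03 m and z of each of large_pan, medium_pan, small_pan in the frame of hook below -0.003 m and angle between each of large_pan, medium_pan, small_pan's own z axis and vertical below 0.15 rad and linear speed of each of large_pan, medium_pan, small_pan below 0.03 m/s and y of medium_pan in the frame of hook between -0.008 and 0.008 m and z of medium_pan in the frame of hook between -0.013 and 0.009 m and x of medium_pan in the frame of hook between -0.165 and -0.03 m and y of small_pan in the frame of hook between -0.008 and 0.008 m and z of small_pan in the frame of hook between -0.013 and 0.009 m and x of small_pan in the frame of hook between -0.165 and -0.03 m and x of medium_pan in the frame of large_pan between -0.033 and -0.022 m and x of small_pan in the frame of medium_pan between -0.033 and -0.022 m); the robot touches nothing.
It fails at once if the large pan pressed against the stand or its rubber buffer with more than 15 N (contact force between stand and large_pan above 15 N).
It fails at once if a pan pressed against the hook with more than 20 N (contact force between hook and large_pan above 20 N or contact force between hook and medium_pan above 20 N or contact force between hook and small_pan above 20 N).
It fails at once if a pan pressed against the pan before it with more than 15 N (contact force between large_pan and medium_pan above 15 N or contact force between medium_pan and small_pan above 15 N).
It fails at once if a pan dropped (slot below 200 mm above the table) (height (world z) of any of large_pan, medium_pan, small_pan below 0.2 m).
It fails at once if one of the bystanders moved more than 30 mm (distance of any of tape_roll, ink_tin, spray_can, varnish_bottle, water_bowl, brayer, brush_pot, spatula from where it was at the start of the episode above 0.03 m).
It also fails if it takes over 72 s, if anything falls off the work surface, if the arm or the gripper's body presses on something with over 40 N, if the wrist force passes 120 N, or if a joint passes its speed limit or range.

## Robot

A 6-joint arm with a two-finger parallel gripper is mounted at the origin on the work surface. World frame = base frame: x ahead of the robot, y to its left, z up, the work surface at z = 0. Lengths are in mm, angles in degrees, forces in N, time in s.
With the tool pointing down it reaches from about 300 to 875 mm from the base axis. Payload 6.4 kg.
Tool frame: the origin (TCP) lies at the very end of the fingers, on their centre line; the grasp point (between the pads) lies 19 mm behind it; z points along the fingers, y is the line along which they close (so a half turn about z gives the same grasp; the last joint's range is limited). The gripper opens to 88 mm and grips with 3 to 60 N. Pads are 18 mm wide; open, the fingers measure 123 mm over their backs; the gripper's body (75 mm by 187 mm) begins 45 mm behind the grasp point.
Start: joints at [-86.133, 10.359, 92.074, -0, 77.567, -11.82], TCP at [155.491, -553.591, 211.114] pointing down, gripper open.
Joint ranges: [-171.53, 171.53], [-51.25, 118.39], [17.06, 147.69], [-65.23, 245.23], [0, 150.52], [-178.68, 178.68]. Speed limits (degrees/s): [147.25, 147.25, 172.46, 180, 180, 180].

## Interface

Orientations are given as [roll, pitch, yaw] about the fixed x, y, z axes, in that order (R = Rz(yaw) Ry(pitch) Rx(roll)).
In Python, from cell import sensors, optics, order gives the robot as it stands. The module is installed in compiled form; this text tells all that it offers.
- The arm moves only by the tool apply_moves, never from a script. Its argument "steps" is a list of rows, each a list of 7 numbers: the shift along the tool's x, y, z normalised to -1 to 1, where 1 is 200 mm, then the turn, a rotation vector about the tool's x, y, z normalised to -1 to 1, where 1 is 0.5 rad, then the opening, from -1 (shut) to 1 (fully open), so that 0 is half open. In form: [[dx, dy, dz, wx, wy, wz, claw], ...]. A call has 1 to 20 rows; each row shifts and turns the commanded pose from where the row before left it, along the tool's axes as they then stand; what a row does not reach is not made up. A row lasts 1/10 s, in which the tool goes at most 50 mm and 8.59 degrees, less where a joint would pass 70% of its speed; a pose out of reach is approached as far as the arm can. A call with a number of a shift or a turn outside -1 to 1 is refused whole. A call with a gripper value outside its range is refused whole. The fingers move at their own pace and stop on an object; "squeeze" is the grip in N (left out, the last holds). Time passes only in rows, so rows that do not move let the fingers close. It gives the time, the measured TCP pose, the force, the opening and the grip force at its end, in the units of the state.
- sensors.state(): the state, without advancing time (a new reading comes with each control period).
- optics.capture(name): name is "scene" or "top" or "wrist"; returns a dict with "img" (400x640x3 uint8, red, green, blue), "depth" (400x640 float32, mm along the optical axis (not along the pixel's ray), 0 where there is no reading), "K" (3x3 intrinsics, pixels), "R" (3x3) and "t" (3): a world point X has camera coordinates R X + t. Camera axes: x right, y down, z forward; pixel columns grow to the right and rows downward; lengths in mm; the calibration is good to about 2 mm. A picture is of the moment at which its call begins.
- order.job_done(): hands the job in; it is judged then, once.
The state is a dict: "t": time; "joints": joint angles; "joint_vel": joint speeds; "tau": joint torques, N m; "position": TCP position; "tcp_rot": TCP orientation; "ft_force": force on the tool from outside, world axes, zero at the start; "torque": the same for the moment, N m; "width": finger opening in mm; "finger_force": force on a finger pad.
Only numpy, scipy, OpenCV 4.12 (cv2) and the standard library are available. Lean on these libraries where they do the work, as an engineer would, in place of code of your own. Each camera call takes 0.05 s, during which the arm holds its last target. There are 200 camera calls.

## Working session

There is one attempt and no reset: what is moved stays moved. The work goes in short steps, Python scripts to look and compute and a tool call to move; the robot and the scene stay as the last step left them, time stands still between calls to the robot, and variables do not carry over. Pictures are saved under pics/ and viewed, at most 10 in all, crops included, and the job is handed in when it is done.

Besides the shell and the picture viewer there is one more tool, called after "Request:" by a JSON object that holds its "name" and its "arguments". apply_moves: Moves the arm, as the interface text tells. Scaled input: -1 to 1 covers 200 mm each way for a shift and 0.5 rad each way for a turn. Its arguments: {"type":"object","properties":{"steps":{"type":"array"},"squeeze":{"type":"number"}},"required":["steps"]}

```bash
mkdir -p pics; python3 - <<'E'
from cell import sensors, optics
import cv2,numpy as np
print(sensors.state())
for n in ["scene","top"]:
    c=optics.capture(n); cv2.imwrite(f"pics/{n}0.png",c["img"][:,:,::-1]); np.savez(f"{n}0.npz",**c)
    print(n,c["K"],c["R"],c["t"])
E
```

```text
{'t': 0.0, 'joints': array([-8.61306877e+01,  1.04016208e+01,  9.21314923e+01,  1.61109675e-04,
        7.75674625e+01, -1.18201129e+01]), 'joint_vel': array([ 0.01886983, -0.10507221,  0.05081801,  0.01323807, -0.07846966,
       -0.03041654]), 'tau': array([-3.01394575e-04, -4.33879244e+01, -3.41839886e+01,  7.02329166e-02,
        3.87814944e-02, -1.19150527e-04]), 'position': array([ 155.4706238 , -552.9756799 ,  210.21424287]), 'tcp_rot': array([-1.79901589e+02, -2.07557861e-02,  1.56893726e+01]), 'ft_force': array([-0.94087677, -0.47184476,  0.47342612]), 'torque': array([-0.03218534, -0.00975398, -0.00011065]), 'finger_force': 0.0, 'width': 88.38251929546514}
scene [[482.73649845   0.         317.57206385]
 [  0.         482.73649845 197.64235829]
 [  0.           0.           1.        ]] [[-0.22591196  0.97397428 -0.0183815 ]
 [ 0.69978905  0.14913045 -0.69860962]
 [-0.67768656 -0.17068744 -0.71526689]] [  70.0971473  -293.95702118 1800.94695454]
top [[466.33531318   0.         321.13487051]
 [  0.         466.33531318 204.64504074]
 [  0.           0.           1.        ]] [[-0.00609806 -0.99995952  0.00661612]
 [-0.99080895  0.00514791 -0.13517072]
 [ 0.13513119 -0.00737959 -0.99080023]] [  46.75910412  599.92718243 1296.82456311]
```

View pics/scene0.png

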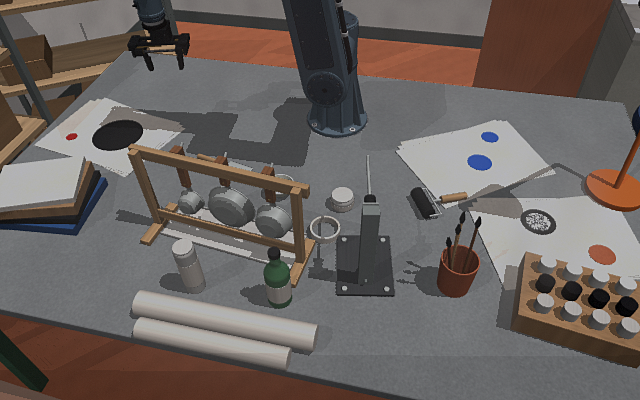

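View pics/top0.png

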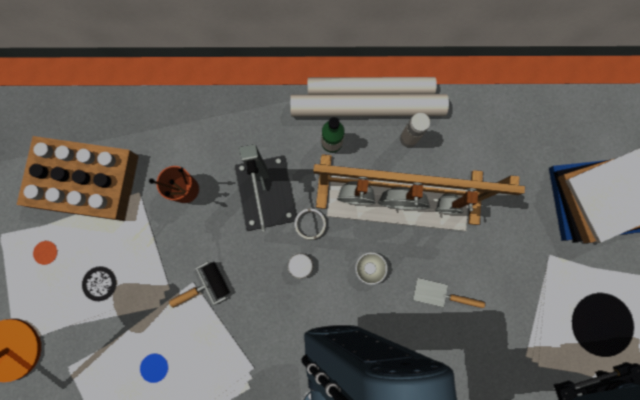

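The scene view shows the rail at left, with the small, large and medium pans at about (190,200), (230,205) and (272,215), and the stand at (368,250). In the top view the rail slat runs from (320,168) to (522,190), the butts are at (362,185), (417,190) and (472,198), and the post is at (250,160) with its hook pointing down to (262,225).

```bash
cat > h.py <<'E'
import numpy as np,cv2
def cloud(c):
    K,R,t=c["K"],c["R"],c["t"]; d=c["depth"]; v,u=np.indices(d.shape)
    P=np.stack([(u-K[0,2])/K[0,0]*d,(v-K[1,2])/K[1,1]*d,d],-1)
    W=(P-t)@R; W[d==0]=np.nan; return W
def proj(c,X):
    p=c["K"]@(c["R"]@np.asarray(X,float)+c["t"]); return p[:2]/p[2]
def ray(c,u,v,z):
    d=c["R"].T@np.linalg.inv(c["K"])@[u,v,1.]; o=-c["R"].T@c["t"]; return o+d*(z-o[2])/d[2]
E
python3 - <<'E'
from h import *
c=dict(np.load("top0.npz")); W=cloud(c); img=c["img"]
X,Y,Z=W[...,0],W[...,1],W[...,2]
def comp(m,n,minn=8):
    k,l,s,ce=cv2.connectedComponentsWithStats(m.astype(np.uint8))
    for i in range(1,k):
        if s[i,4]>=minn:
            q=W[l==i]; r=cv2.minAreaRect(q[:,:2].astype(np.float32)); print(n,s[i,:],q.mean(0).round(1),[np.round(a,1) for a in r])
comp((Z>279)&(Z<300)&(X>300)&(Y<0)&(X<1000),"slat",30)
comp((Z>270)&(Z<300)&(X>300)&(Y>0)&(X<1000),"post",10)
h=cv2.cvtColor(img,cv2.COLOR_RGB2HSV)
comp((h[...,0]<10)&(h[...,1]>110)&(X<860)&(Z>200)&(Z<286)&(Y<50),"butt",6)
comp((Z>245)&(Z<270)&(X>300)&(Y>0)&(X<900),"hook",5)
comp((Z>10)&(Z<240)&(X>300)&(X<1000)&(Y>-400)&(Y<400),"low",40)
E
```

```text
slat [ 340  166  185   28 1581] [ 624.6 -227.3  286.6] [array([ 631.7, -217. ]), array([437. ,  41.3]), np.float64(84.9)]
slat [358 179  11  13  85] [613.7 -53.2 281.1] [array([614. , -53.1]), array([23.6, 26.8]), np.float64(81.7)]
slat [412 184  11  13  83] [ 600.6 -182.1  281.1] [array([ 600.3, -182.6]), array([23.9, 28.2]), np.float64(83.8)]
slat [467 191  11  13  87] [ 584.  -311.8  281.1] [array([ 584.1, -311.1]), array([24.2, 27.7]), np.float64(83.6)]
post [240 144  26  88 582] [646.8 207.  279.7] [array([608.9, 198.1]), array([209. ,  40.6]), np.float64(12.4)]
post [314 155  27  20 317] [657.3  32.2 286.2] [array([664. ,  29.5]), array([63.4, 40.8]), np.float64(83.4)]
hook [258 150   1   5   5] [701.  198.  256.4] [array([701., 198.]), array([15.4,  0.2]), np.float64(11.2)]
hook [256 156   4   5  11] [684.6 197.6 257.8] [array([685.8, 197.4]), array([ 4.3, 13.8]), np.float64(65.5)]
hook [314 172  26   4  31] [644.5  31.3 262.6] [array([644.5,  31.8]), array([60.5,  1.6]), np.float64(83.1)]
hook [149 179   3   3   5] [633.7 459.8 249.9] [array([634.1, 460.2]), array([4. , 2.3])
[... 560 characters left out ...]
9,  98.4]), np.float64(87.6)]
low [423 187  44  27 655] [ 602.9 -303.8  103.4] [array([ 607.6, -299.9]), array([123.2,  66.1]), np.float64(83.3)]
low [469 211   6  13  55] [ 562.7 -394.2   17. ] [array([ 564.6, -393.8]), array([12. , 36.3]), np.float64(90.0)]
low [288 253  26  26 519] [428.2 102.7  42.9] [array([427.7, 103. ]), array([71.1, 70.6]), np.float64(89.5)]
low [356 253  32  31 599] [419.7 -99.3  27.3] [array([419.4, -97.5]), array([87.9, 83.9]), np.float64(89.5)]
low [195 261  35  44 693] [385.4 348.8  32. ] [array([378., 365.]), array([117.7,  89.2]), np.float64(26.7)]
low [449 294  30  13 188] [ 328.  -361.4   17.7] [array([ 328.3, -361. ]), array([83.2, 19.1]), np.float64(76.8)]
```

```bash
python3 - <<'E'
from h import *
for n in ["top","scene"]:
    c=dict(np.load(n+"0.npz")); W=cloud(c); X,Y,Z=W[...,0],W[...,1],W[...,2]
    m=(Z>258)&(Z<282)&(X>450)&(Y>120)&(X<690)&(Y<260)
    q=W[m]; 
    l=cv2.fitLine(q[:,:2].astype(np.float32),cv2.DIST_HUBER,0,.01,.01).ravel()
    print(n,len(q),l,np.degrees(np.arctan2(l[1],l[0])),q.min(0),q.max(0))
    s=((q[:,:2]-l[2:])@l[:2]); o=np.argsort(s); print(np.c_[s,q][o][::max(1,len(q)//14)].round(1))
    m=(Z>281)&(Z<290)&(X>600)&(Y>120)&(X<780)&(Y<260); q=W[m]; print("post",len(q),q.mean(0),cv2.minAreaRect(q[:,:2].astype(np.float32)),q.min(0),q.max(0))
E
```

```text
top 340 [9.8245281e-01 1.8651122e-01 5.9610724e+02 1.9688161e+02] 10.749253 [506.21961946 176.58795339 259.31658466] [689.74108028 232.7135789  281.97960881]
[[-91.7 506.2 178.6 280.4]
 [-71.1 525.7 186.7 272.9]
 [-53.5 544.1 184.  277.3]
 [-36.2 560.7 189.  276.9]
 [-20.5 575.4 196.5 274.6]
 [ -3.3 592.3 199.3 273.2]
 [ 15.5 611.4 199.4 274.1]
 [ 31.3 626.5 204.7 271.1]
 [ 48.5 643.5 207.4 270.9]
 [ 52.8 650.1 195.2 273.7]
 [ 62.3 654.9 221.3 274.9]
 [ 70.6 663.9 218.6 278. ]
 [ 78.2 673.8 206.9 277. ]
 [ 83.6 674.7 231.3 273.7]
 [ 93.8 689.7 206.5 281.7]]
post 268 [687.28936892 215.28936962 284.35428637] ((679.0671997070312, 214.13479614257812), (66.30886840820312, 39.496856689453125), 10.098310470581055) [645.65114608 196.23578654 281.04011713] [714.13551498 237.3963276  289.95583088]
scene 176 [9.8074561e-01 1.9528964e-01 5.8279254e+02 1.9467120e+02] 11.261644 [505.06043954 177.50144562 269.3911819 ] [678.73656349 234.40908726 281.90303537]
[[-78.7 505.1 182.1 279.3]
 [-65.9 517.7 184.2 277. ]
 [-54.4 529.5 183.7 273.6]
 [-41.7 542.6 183.2 274.9]
 [-28.9 553.8 192.6 273.2]
 [-14.1 568.8 192.3 276.6]
 [  1.7 585.  192.4 274.7]
 [ 14.3 596.9 196.8 273.3]
 [ 23.5 606.5 196.  272.1]
 [ 37.5 619.9 200.3 275.8]
 [ 50.7 632.9 202.5 272.2]
 [ 69.6 652.6 200.4 281.2]
 [ 74.4 654.7 214.9 279.7]
 [ 78.1 661.  201.8 279.9]
 [ 82.2 665.  202.6 277.5]]
post 281 [688.67616176 215.81870472 284.9003524 ] ((678.9340209960938, 214.8636932373047), (69.05738830566406, 38.705596923828125), 8.649760246276855) [645.66202055 196.41466049 281.08448853] [714.91565503 238.24122044 289.96847179]
```

Request:
{"name": "apply_moves", "arguments": {"steps": [[0,0,-0.25,0,0,0.3,0],[0,0,-0.25,0,0,0.3,0],[0.25,0,-0.2,0,0,0.18,0],[0.25,0,0,0,0,0,0]], "squeeze": 20}}

```text
t: 0.5
position: [244.0, -562.9, 349.2]
tcp_rot: [179.4, -0.2, -7.0]
ft_force: [-0.4, -1.3, 0.2]
width: 58.4
finger_force: 0.0
```

Request:
{"name": "apply_moves", "arguments": {"steps": [[0.114,-0.206,0,0,0,0,0.2],[0.114,-0.206,0,0,0,0,0.2],[0.114,-0.206,0,0,0,0,0.2],[0.114,-0.206,0,0,0,0,0.2],[0.114,-0.206,0,0,0,0,0.2],[0.114,-0.206,0,0,0,0,0.2],[0.114,-0.206,0,0,0,0,0.2],[0.114,-0.206,0,0,0,0,0.2],[0.114,-0.206,0,0,0,0,0.2],[0.114,-0.206,0,0,0,0,0.2],[0,0,0,0,0,0,0.2]]}}

```text
t: 1.6
position: [520.5, -172.8, 341.9]
tcp_rot: [-179.9, 0.0, -6.3]
ft_force: [-0.3, -0.0, 0.4]
width: 52.9
finger_force: 0.0
```

```bash
python3 - <<'E'
from h import *
from cell import sensors, optics
s=sensors.state();print(s["t"],s["position"],s["tcp_rot"])
c=optics.capture("wrist"); np.savez("w1.npz",**c); cv2.imwrite("pics/w1.png",c["img"][:,:,::-1])
W=cloud(c);print("cam",-c["R"].T@c["t"],c["R"])
X,Y,Z=W[...,0],W[...,1],W[...,2]
m=((Z>274)&(Z<284)).astype(np.uint8)
k,l,st,ce=cv2.connectedComponentsWithStats(m)
for i in range(1,k):
    if st[i,4]>150:
        q=W[l==i]; print(st[i],q.mean(0).round(1),cv2.minAreaRect(q[:,:2].astype(np.float32)))
# hook fit from the first top image, straight part only
c=dict(np.load("top0.npz"));W=cloud(c);X,Y,Z=W[...,0],W[...,1],W[...,2]
q=W[(Z>258)&(Z<284)&(X>450)&(Y>150)&(X<640)&(Y<230)];l=cv2.fitLine(q[:,:2].astype(np.float32),cv2.DIST_HUBER,0,.01,.01).ravel();print(l,np.degrees(np.arctan2(l[1],l[0])))
E
```

```text
1.6 [ 520.45065139 -172.76340551  341.89662126] [-1.79881627e+02  1.98573952e-03 -6.28262140e+00]
cam [ 603.93865259 -182.93119341  515.7540236 ] [[-0.10961168 -0.99396794 -0.00360868]
 [-0.94118471  0.10262211  0.32193174]
 [-0.3196195   0.03868391 -0.946756  ]]
[  42   59  177   82 2297] [614.7 -57.1 279.7] ((606.97802734375, -60.99821853637695), (118.19622802734375, 54.02104568481445), 83.54619598388672)
[ 273   59  145   82 2028] [ 600.7 -185.5  279.6] ((591.3782348632812, -201.96946716308594), (95.5776138305664, 53.448028564453125), 83.70423889160156)
[ 419   60  128   56 2020] [ 587.6 -310.8  279.7] ((589.98388671875, -293.93170166015625), (84.79896545410156, 35.41847610473633), 83.59358215332031)
[490 117  13  25 206] [ 559.1 -309.   277.1] ((560.273193359375, -309.74615478515625), (8.437233924865723, 16.672067642211914), 84.62813568115234)
[9.8090172e-01 1.9450416e-01 5.7266180e+02 1.9266699e+02] 11.215759
```

View pics/w1.png

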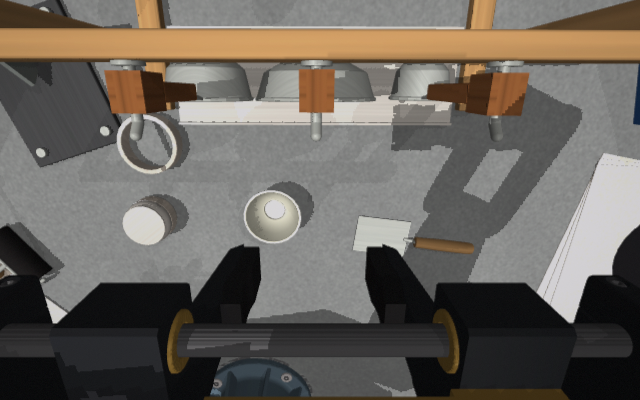

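The wrist view shows the slat along row 45, with the butts at (135,92), (316,90) and (500,93) and the peg tips below them. The large pan is the middle one, and its peg tip is at (316,130).

```bash
python3 - <<'E'
from h import *
c=dict(np.load("w1.npz")); W=cloud(c); h=cv2.cvtColor(c["img"],cv2.COLOR_RGB2HSV)
print(h[85,316],h[105,316],h[40,316])
Z=W[...,2]
m=((h[...,0]<13)&(h[...,1]>130)&(Z>278)&(Z<283))
m[:60]=0
m=cv2.morphologyEx(m.astype(np.uint8),cv2.MORPH_OPEN,np.ones((5,5)))
k,l,st,ce=cv2.connectedComponentsWithStats(m)
for i in range(1,k):
    if st[i,4]>150:
        q=W[l==i]; print("butt",st[i],q.mean(0).round(1),cv2.minAreaRect(q[:,:2].astype(np.float32)))
# peg tips
m=((Z>270)&(Z<281)&(h[...,1]<60)); m[:112]=0;m[145:]=0
k,l,st,ce=cv2.connectedComponentsWithStats(m.astype(np.uint8))
for i in range(1,k):
    if st[i,4]>20:
        q=W[l==i]; print("peg",st[i],q.mean(0).round(1),cv2.minAreaRect(q[:,:2].astype(np.float32)),q[:,2].max())
q=W[(Z>286-2)&(Z<289)&(np.indices(Z.shape)[0]<80)]
for x in (0,):
  r=cv2.minAreaRect(q[:,:2].astype(np.float32));print("slat",r,len(q),q.mean(0))
E
```

```text
[ 12 165 148] [ 12 167 151] [ 16 132 211]
peg [311 113  11  28 294] [ 576.6 -181.5  275.9] ((576.1644287109375, -181.43411254882812), (7.263267993927002, 18.69708251953125), 83.58979034423828) 280.94716713494006
peg [130 114  14  27 310] [590.3 -53.5 275.8] ((589.890380859375, -52.48973083496094), (8.52031135559082, 18.163122177124023), 82.87832641601562) 280.9874305010553
peg [489 116  14  26 301] [ 561.1 -308.9  275.7] ((560.5989990234375, -309.77679443359375), (8.437233924865723, 17.32662010192871), 84.62813568115234) 280.97630186999544
slat ((628.6342163085938, -188.7770233154297), (412.6441955566406, 18.28013801574707), 83.55545806884766) 19693 [ 628.3862151  -189.69322892  287.0779823 ]
```

```bash
python3 - <<'E'
from h import *
c=dict(np.load("w1.npz")); W=cloud(c); h=cv2.cvtColor(c["img"],cv2.COLOR_RGB2HSV)
Z=W[...,2]
m=((h[...,1]>140)&(h[...,2]<190)&(h[...,0]<15)&(Z>278.5)&(Z<283))
m[:62]=0
m=cv2.morphologyEx(m.astype(np.uint8),cv2.MORPH_OPEN,np.ones((3,3)))
k,l,st,ce=cv2.connectedComponentsWithStats(m)
for i in range(1,k):
    if st[i,4]>100:
        q=W[l==i]; print("butt",st[i],q.mean(0).round(1),cv2.minAreaRect(q[:,:2].astype(np.float32)))
E
```

```text
butt [ 105   71   42   42 1493] [614.  -55.3 280.4] ((613.9236450195312, -54.907100677490234), (25.030637741088867, 26.706785202026367), 83.68000793457031)
butt [ 300   70   34   42 1405] [ 600.5 -184.2  280.3] ((600.307373046875, -184.33428955078125), (22.82771110534668, 26.65263557434082), 83.61034393310547)
butt [ 486   73   43   42 1449] [ 584.4 -312.7  280. ] ((584.1929931640625, -312.5849609375), (25.29391860961914, 26.77266502380371), 83.89855194091797)
```

Request:
{"name": "apply_moves", "arguments": {"steps": [[0.195,0.006,0,0,0,0,0.2],[0.195,0.006,0,0,0,0,0.2],[0,0,0,0,0,0,0.2],[0,0,0.2,0,0,0,0.2],[0,0,0.2,0,0,0,0.2],[0,0,0.15,0,0,0,0.2],[0,0,0,0,0,0,0.2]]}}

```text
t: 2.35
position: [591.6, -188.7, 227.0]
tcp_rot: [-179.8, 0.5, -6.7]
ft_force: [-0.3, 0.1, -1.2]
width: 53.0
finger_force: 0.0
```

Request:
{"name": "apply_moves", "arguments": {"steps": [[0,0,0,0,0,0,0.2],[0,0,0,0,0,0,0.2]]}}

```text
t: 2.55
position: [596.4, -190.3, 235.2]
tcp_rot: [179.9, -0.2, -6.7]
ft_force: [-1.0, 0.9, -0.0]
width: 52.8
finger_force: 0.0
```

```bash
python3 - <<'E'
from h import *
from cell import sensors, optics
s=sensors.state();print(s["t"],s["position"],s["tcp_rot"],s["ft_force"],s["joint_vel"].round(2))
c=optics.capture("wrist"); np.savez("w2.npz",**c); cv2.imwrite("pics/w2.png",c["img"][:,:,::-1])
E
```

```text
2.55 [ 596.37738863 -190.25544967  235.20774046] [179.90982072  -0.20935222  -6.70082363] [-0.96900815  0.86256051 -0.0131174 ] [ 0.38 -0.17 -0.51  0.07 -0.3   0.08]
```

View pics/w2.png

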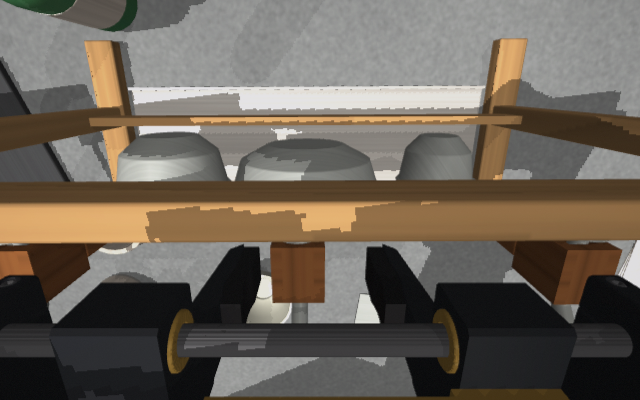

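The wrist view shows the large butt at about (298,270), but the finger midline is at col 312. The tool therefore has to go about 6 mm to +y.

Request:
{"name": "apply_moves", "arguments": {"steps": [[0,-0.03,0.025,0,0,0,0.2],[0,0,0,0,0,0,0.2],[0,0,0,0,0,0,0.2]]}}

```text
t: 2.9
position: [596.4, -182.7, 227.7]
tcp_rot: [180.0, -0.0, -6.6]
ft_force: [-0.1, 1.1, -0.4]
width: 52.8
finger_force: 0.0
```

Request:
{"name": "apply_moves", "arguments": {"steps": [[0,0,0,0,0,0,0.2]]}}

```text
t: 3.0
position: [596.4, -183.0, 227.6]
tcp_rot: [180.0, -0.0, -6.6]
ft_force: [0.4, 0.3, -1.0]
width: 52.6
finger_force: 0.0
```

```bash
cat > wb.py <<'E'
from h import *
from cell import sensors, optics
import sys
s=sensors.state();print(s["t"],s["position"].round(1),s["tcp_rot"].round(2),s["ft_force"].round(1))
c=optics.capture("wrist"); np.savez(sys.argv[1]+".npz",**c); W=cloud(c); h=cv2.cvtColor(c["img"],cv2.COLOR_RGB2HSV);Z=W[...,2]
print("cam",(-c["R"].T@c["t"]).round(1))
m=((h[...,1]>130)&(h[...,0]<15)&(Z>276)&(Z<283.5)&(h[...,2]<190))
m=cv2.morphologyEx(m.astype(np.uint8),cv2.MORPH_OPEN,np.ones((5,5)))
k,l,st,ce=cv2.connectedComponentsWithStats(m)
for i in range(1,k):
    if st[i,4]>300:
        q=W[l==i]; print("butt",st[i],q.mean(0).round(1),[np.round(a,1) for a in cv2.minAreaRect(q[:,:2].astype(np.float32))])
E
python3 wb.py w3
```

```text
3.0 [ 596.4 -183.   227.6] [ 1.7999e+02 -1.0000e-02 -6.6400e+00] [ 0.4  0.3 -1. ]
cam [ 679.8 -193.3  401.4]
butt [ 286  250   57   62 3314] [ 601.8 -184.5  280.2] [array([ 600.6, -184.3]), array([23.5, 29. ]), np.float64(83.5)]
butt [ 588  253   52   34 1190] [ 594.2 -311.2  279.5] [array([ 591.7, -312. ]), array([22.6, 14.4]), np.float64(81.6)]
butt [  0 254  44  24 859] [623.4 -62.8 279.6] [array([622.3, -61. ]), array([16.4, 12. ]), np.float64(81.0)]
```

Request:
{"name": "apply_moves", "arguments": {"steps": [[0,0,0,0,0,0,-1],[0,0,0,0,0,0,-1],[0,0,0,0,0,0,-1],[0,0,0,0,0,0,-1],[0,0,0,0,0,0,-1]], "squeeze": 30}}

```text
t: 3.55
position: [596.3, -183.2, 227.4]
tcp_rot: [180.0, -0.0, -6.7]
ft_force: [0.5, -0.6, 0.0]
width: 23.7
finger_force: 30.0
```

Request:
{"name": "apply_moves", "arguments": {"steps": [[0,0,-0.025,0,0,0,-1],[0,0,-0.025,0,0,0,-1],[0,0,0,0,0,0,-1],[0,0,0,0,0,0,-1]]}}

```text
t: 3.95
position: [596.4, -183.1, 237.5]
tcp_rot: [180.0, -0.0, -6.7]
ft_force: [-0.4, 0.0, -3.3]
width: 23.3
finger_force: 30.0
```

Request:
{"name": "apply_moves", "arguments": {"steps": [[-0.04,0,0,0,0,0,-1],[-0.06,0,0,0,0,0,-1],[-0.06,0,0,0,0,0,-1],[-0.06,0,0,0,0,0,-1],[-0.08,0,0,0,0,0,-1],[-0.08,0,0,0,0,0,-1],[-0.1,0,-0.05,0,0,0,-1],[-0.1,0,-0.15,0,0,0,-1],[0,0,-0.2,0,0,0,-1],[0,0,0,0,0,0,-1],[0,0,0,0,0,0,-1],[0,0,0,0,0,0,-1]]}}

```text
t: 5.15
position: [480.3, -169.2, 315.7]
tcp_rot: [-179.9, 0.1, -6.7]
ft_force: [-0.1, 1.0, -3.2]
width: 24.2
finger_force: 30.0
```

```bash
python3 wb.py w4; python3 - <<'E'
import cv2,numpy as np
cv2.imwrite("pics/w4.png",np.load("w4.npz")["img"][:,:,::-1])
E
```

```text
5.15 [ 480.3 -169.2  315.7] [-1.7993e+02  1.4000e-01 -6.6500e+00] [-0.1  1.  -3.2]
cam [ 564.1 -179.8  489.4]
butt [  60    0   54   48 2099] [611.7 -55.3 280.3] [array([611.9, -54.8]), array([26.1, 24. ]), np.float64(83.8)]
butt [ 515    0   54   47 2125] [ 581.9 -311.8  279.8] [array([ 581.9, -312.7]), array([25.8, 23.9]), np.float64(82.8)]
```

View pics/w4.png

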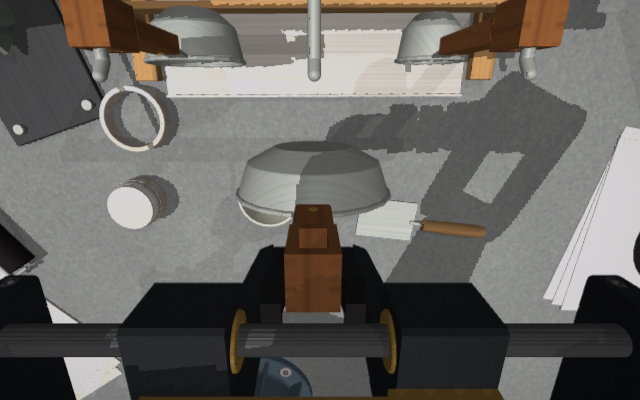

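The large pan is held: its butt is at (313,280) between the pads and the bowl at (313,180). The empty peg is at (314,40).

Request:
{"name": "apply_moves", "arguments": {"steps": [[0,0,0,0,0,-0.205,-1],[0,0,0,0,0,-0.205,-1],[0,0,0,0,0,-0.205,-1],[0.006,-0.1,0,0,0,0,-1],[0.006,-0.2,0,0,0,0,-1],[0.006,-0.22,0,0,0,0,-1],[0.006,-0.23,0,0,0,0,-1],[0.006,-0.23,0,0,0,0,-1],[0.006,-0.23,0,0,0,0,-1],[0.006,-0.22,0,0,0,0,-1],[0.006,-0.17,0,0,0,0,-1],[0.006,-0.08,0,0,0,0,-1],[0,0,0,0,0,0,-1],[0,0,0,0,0,0,-1],[0,0,0,0,0,0,-1]]}}

```text
t: 6.7
position: [427.7, 161.5, 316.6]
tcp_rot: [180.0, 0.1, 10.9]
ft_force: [0.2, 0.3, -3.4]
width: 23.6
finger_force: 30.0
```

```bash
cat > hk.py <<'E'
from h import *
from cell import sensors, optics
import sys
s=sensors.state();print(s["t"],s["position"].round(1),s["tcp_rot"].round(2),s["ft_force"].round(1))
c=optics.capture("wrist"); np.savez(sys.argv[1]+".npz",**c); cv2.imwrite("pics/"+sys.argv[1]+".png",c["img"][:,:,::-1]); W=cloud(c);X,Y,Z=W[...,0],W[...,1],W[...,2]
q=W[(Z>262)&(Z<281)&(X>518)&(X<640)&(Y>170)&(Y<225)]
l=cv2.fitLine(q[:,:2].astype(np.float32),cv2.DIST_HUBER,0,.01,.01).ravel(); print("hook",len(q),l,np.degrees(np.arctan2(l[1],l[0])), "y@x=550",l[3]+(550-l[2])*l[1]/l[0])
for a in range(500,660,15):
    b=q if a else q
    m=(Z>260)&(Z<286)&(X>a)&(X<a+15)&(Y>165)&(Y<235); b=W[m]
    if len(b)>3: print(a,len(b),b[:,2].max().round(1),np.percentile(b[:,2],90).round(1),b[:,1].min().round(1),b[:,1].max().round(1))
E
python3 hk.py w5
```

```text
6.7 [427.7 161.5 316.6] [1.7998e+02 9.0000e-02 1.0910e+01] [ 0.2  0.3 -3.4]
hook 925 [9.8274100e-01 1.8498674e-01 5.3745367e+02 1.8510002e+02] 10.660358 y@x=550 187.46169
500 206 283.1 282.1 175.7 184.6
515 348 279.5 277.1 177.2 187.4
530 368 275.6 274.6 180.1 190.0
545 279 275.4 274.6 183.0 192.0
```

View pics/w5.png

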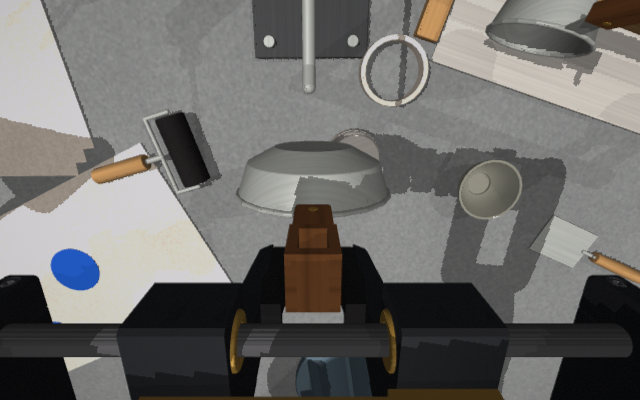

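The wrist view shows the hook vertical at col 309 with its tip at (309,92), and the pan's butt centred at col 313. I need about 2.4 mm to +y and no change in yaw.

Request:
{"name": "apply_moves", "arguments": {"steps": [[0.1,-0.012,0,0,0,0,-1],[0.1,0,0,0,0,0,-1],[0,0,0.1,0,0,0,-1],[0,0,0.15,0,0,0,-1],[0,0,0.14,0,0,0,-1],[0,0,0,0,0,0,-1],[0,0,0,0,0,0,-1],[0,0,0,0,0,0,-1]]}}

```text
t: 7.55
position: [467.9, 171.9, 241.3]
tcp_rot: [180.0, -0.2, 10.9]
ft_force: [0.4, 0.0, -3.0]
width: 23.5
finger_force: 30.0
```

```bash
python3 hk.py w6; python3 - <<'E'
import cv2,numpy as np
i=cv2.imread("pics/w6.png")[0:320,160:480]; cv2.imwrite("pics/w6c.png",cv2.resize(i,None,fx=1.8,fy=1.8))
E
```

```text
7.55 [467.9 171.9 241.3] [ 1.7999e+02 -1.7000e-01  1.0920e+01] [ 0.4  0.  -3. ]
hook 3204 [9.8136067e-01 1.9217512e-01 5.5130920e+02 1.8757327e+02] 11.079749 y@x=550 187.3169
500 390 283.5 282.1 175.5 184.5
515 682 279.9 277.3 176.5 187.3
530 706 275.8 274.5 179.4 190.1
545 776 276.5 274.7 182.4 193.3
560 859 275.9 274.7 185.6 196.0
575 334 275.9 274.7 188.5 196.9
```

View pics/w6c.png

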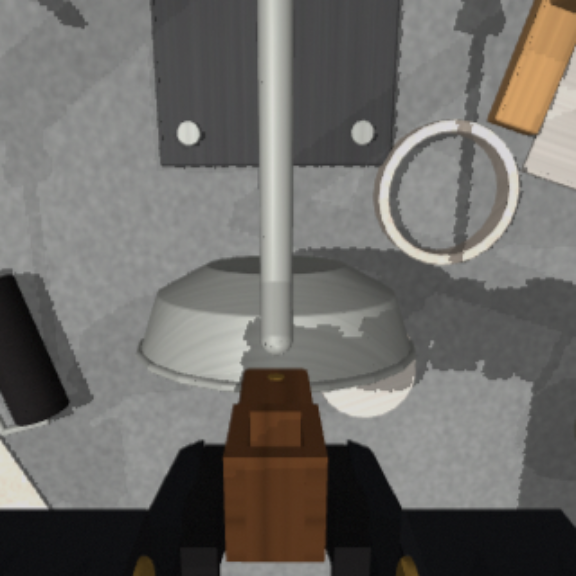

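The close wrist view shows the hook at col 276 and the slot at (276,428), lined up. I'll go 3 mm lower and then slide on.

Request:
{"name": "apply_moves", "arguments": {"steps": [[0,0.001,0.015,0,0,0,-1],[0.05,0,0,0,0,0,-1],[0.07,0,0,0,0,0,-1],[0.07,0,0,0,0,0,-1],[0.07,0,0,0,0,0,-1],[0.07,0,0,0,0,0,-1],[0.03,0,0,0,0,0,-1],[0,0,0,0,0,0,-1],[0,0,0,0,0,0,-1]]}}

```text
t: 8.5
position: [537.1, 185.8, 236.2]
tcp_rot: [-180.0, 0.0, 11.0]
ft_force: [1.0, 0.3, -2.3]
width: 24.2
finger_force: 30.0
```

Request:
{"name": "apply_moves", "arguments": {"steps": [[0.03,0.004,0.015,0,0,0,-1],[0.06,0,0.015,0,0,0,-1],[0.07,0,0,0,0,0,-1],[0.07,0,0,0,0,0,-1],[0.07,0,0,0,0,0,-1],[0.05,0,0,0,0,0,-1],[0.02,0,0,0,0,0,-1],[0,0,0,0,0,0,-1],[0,0,0,0,0,0,-1],[0,0,0,0,0,0,-1]]}}

```text
t: 9.5
position: [609.7, 199.0, 230.4]
tcp_rot: [-180.0, 0.0, 11.0]
ft_force: [1.2, 0.3, -2.5]
width: 23.8
finger_force: 30.0
```

Request:
{"name": "apply_moves", "arguments": {"steps": [[0.01,0,0,0,0,0,-1],[0.015,0,0,0,0,0,-1],[0.015,0,0,0,0,0,-1],[0.01,0,0,0,0,0,-1],[0.01,0,0,0,0,0,-1],[0.005,0,0,0,0,0,-1],[0,0,0,0,0,0,-1],[0,0,0,0,0,0,-1]]}}

```text
t: 10.3
position: [622.9, 201.5, 230.3]
tcp_rot: [-180.0, 0.0, 11.0]
ft_force: [0.1, -0.5, -2.6]
width: 24.1
finger_force: 30.0
```

Request:
{"name": "apply_moves", "arguments": {"steps": [[0.01,0,0,0,0,0,-1],[0.005,0,0,0,0,0,-1],[0,0,0,0,0,0,-1],[0,0,0,0,0,0,-1]]}}

```text
t: 10.7
position: [625.9, 202.1, 230.3]
tcp_rot: [-180.0, 0.0, 11.0]
ft_force: [0.2, 0.0, -3.0]
width: 23.7
finger_force: 30.0
```

Request:
{"name": "apply_moves", "arguments": {"steps": [[0.005,0,0,0,0,0,-1],[0.005,0,0,0,0,0,-1],[0,0,0,0,0,0,-1]]}}

```text
t: 11.0
position: [628.0, 202.4, 230.4]
tcp_rot: [180.0, -0.0, 11.0]
ft_force: [-0.4, 0.2, -3.2]
width: 23.7
finger_force: 30.0
```

Request:
{"name": "apply_moves", "arguments": {"steps": [[0.005,0,0,0,0,0,-1],[0.005,0,0,0,0,0,-1],[0,0,0,0,0,0,-1]]}}

```text
t: 11.3
position: [629.3, 202.8, 230.3]
tcp_rot: [180.0, 0.1, 11.0]
ft_force: [-3.9, -0.7, -1.5]
width: 23.7
finger_force: 30.0
```

Request:
{"name": "apply_moves", "arguments": {"steps": [[0.0025,0,0,0,0,0,-1],[0,0,0,0,0,0,-1],[0,0,0,0,0,0,-1]]}}

```text
t: 11.6
position: [629.7, 202.8, 230.3]
tcp_rot: [180.0, 0.1, 11.0]
ft_force: [-4.9, -1.8, -2.1]
width: 23.4
finger_force: 30.0
```

Request:
{"name": "apply_moves", "arguments": {"steps": [[0,0,0.005,0,0,0,-1],[0,0,0.005,0,0,0,-1],[0,0,0,0,0,0,-1]]}}

```text
t: 11.9
position: [629.7, 202.9, 228.4]
tcp_rot: [-180.0, 0.1, 11.0]
ft_force: [-5.5, -0.5, -0.4]
width: 23.9
finger_force: 30.0
```

Request:
{"name": "apply_moves", "arguments": {"steps": [[0,0,0,0,0,0,0.2],[0,0,0,0,0,0,0.2],[0,0,0,0,0,0,0.2],[0,0,-0.1,0,0,0,0.2],[0,0,-0.2,0,0,0,0.2],[0,0,-0.2,0,0,0,0.2],[-0.2,0,0,0,0,0.205,0.2],[-0.2,0,0,0,0,0.205,0.2],[0,0,0,0,0,0.205,0.2],[0,0,0,0,0,0,0.2],[0,0,0,0,0,0,0.2]]}}

```text
t: 13.0
position: [551.9, 191.8, 329.0]
tcp_rot: [-180.0, -0.1, -6.5]
ft_force: [-0.4, 0.8, 0.2]
width: 52.9
finger_force: 0.0
```

```bash
python3 wb.py w7; python3 - <<'E'
import cv2,numpy as np
cv2.imwrite("pics/w7.png",np.load("w7.npz")["img"][:,:,::-1])
E
```

```text
13.0 [551.9 191.8 329. ] [-1.7998e+02 -9.0000e-02 -6.5100e+00] [-0.4  0.8  0.2]
cam [635.  181.6 503. ]
butt [ 259   69   45   52 1632] [632.3 202.9 280.1] [array([632.1, 203. ]), array([27.9, 23.7]), np.float64(11.0)]
```

View pics/w7.png

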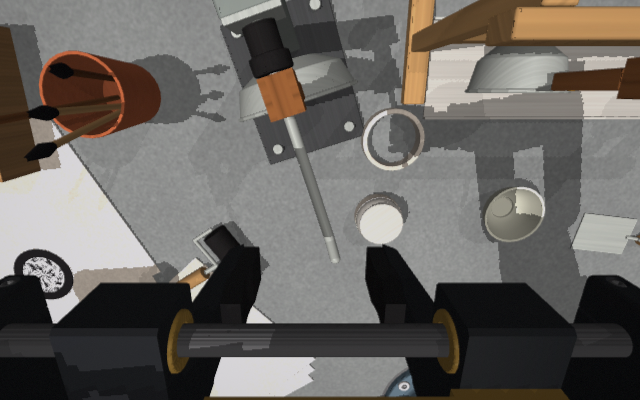

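The large pan hangs seated: its butt is at (282,95) against the black sleeve at (268,45), in line with the bar.

Request:
{"name": "apply_moves", "arguments": {"steps": [[0.04,0.1,0,0,0,0,0.2],[0.07,0.2,0,0,0,0,0.2],[0.08,0.23,0,0,0,0,0.2],[0.08,0.23,0,0,0,0,0.2],[0.08,0.22,0,0,0,0,0.2],[0.05,0.14,0,0,0,0,0.2],[0.026,0.072,0,0,0,0,0.2],[0,0,0,0,0,0,0.2],[0,0,0,0,0,0,0.2],[0,0,0,0,0,0,0.2],[0,0,0.15,0,0,0,0.2],[0,0,0.2,0,0,0,0.2],[0,0,0.14,0,0,0,0.2],[0,0,0,0,0,0,0.2],[0,0,0,0,0,0,0.2],[0,0,0,0,0,0,0.2]]}}

```text
t: 14.65
position: [609.5, -54.5, 233.0]
tcp_rot: [180.0, -0.2, -6.6]
ft_force: [0.9, -0.5, 0.7]
width: 52.8
finger_force: 0.0
```

```bash
python3 wb.py w8
```

```text
14.65 [609.5 -54.5 233. ] [179.97  -0.22  -6.59] [ 0.9 -0.5  0.7]
cam [692.3 -64.6 407.2]
butt [ 285  243   54   60 3131] [615.3 -55.2 280.1] [array([614.2, -55. ]), array([23.6, 29.1]), np.float64(84.3)]
```

Request:
{"name": "apply_moves", "arguments": {"steps": [[0,0,0.025,0,0,0,0.2],[0,0,0,0,0,0,0.2],[0,0,0,0,0,0,-1],[0,0,0,0,0,0,-1],[0,0,0,0,0,0,-1],[0,0,0,0,0,0,-1]], "squeeze": 30}}

```text
t: 15.3
position: [608.2, -54.9, 225.4]
tcp_rot: [-180.0, -0.0, -6.7]
ft_force: [-0.4, -2.1, 1.5]
width: 23.9
finger_force: 29.9
```

Request:
{"name": "apply_moves", "arguments": {"steps": [[0,0,-0.025,0,0,0,-1],[0,0,-0.025,0,0,0,-1],[0,0,0,0,0,0,-1],[0,0,0,0,0,0,-1]]}}

```text
t: 15.7
position: [608.2, -54.9, 235.4]
tcp_rot: [180.0, -0.0, -6.7]
ft_force: [-0.2, -1.1, -3.6]
width: 23.9
finger_force: 29.9
```

Request:
{"name": "apply_moves", "arguments": {"steps": [[-0.04,0,0,0,0,0,-1],[-0.06,0,0,0,0,0,-1],[-0.06,0,0,0,0,0,-1],[-0.06,0,0,0,0,0,-1],[-0.08,0,0,0,0,0,-1],[-0.08,0,0,0,0,0,-1],[-0.1,0,-0.05,0,0,0,-1],[-0.12,0,-0.15,0,0,0,-1],[-0.08,0,-0.18,0,0,0,-1],[0,0,0,0,0,-0.206,-1],[0,0,0,0,0,-0.206,-1],[0,0,0,0,0,-0.206,-1],[0,0,0,0,0,0,-1],[0,0,0,0,0,0,-1]]}}

```text
t: 17.1
position: [472.6, -39.0, 311.2]
tcp_rot: [-180.0, 0.0, 10.9]
ft_force: [-0.8, -0.7, -3.6]
width: 24.0
finger_force: 30.0
```

Request:
{"name": "apply_moves", "arguments": {"steps": [[0.02,-0.1,0,0,0,0,-1],[0.02,-0.18,0,0,0,0,-1],[0.02,-0.22,0,0,0,0,-1],[0.02,-0.22,0,0,0,0,-1],[0.02,-0.18,0,0,0,0,-1],[0.02,-0.1,0,0,0,0,-1],[0.02,-0.036,0,0,0,0,-1],[0,0,0.1,0,0,0,-1],[0,0,0.15,0,0,0,-1],[0,0,0.124,0,0,0,-1],[0,0,0,0,0,0,-1],[0,0,0,0,0,0,-1],[0,0,0,0,0,0,-1]]}}

```text
t: 18.4
position: [462.1, 169.3, 238.3]
tcp_rot: [180.0, -0.2, 11.0]
ft_force: [-0.8, -0.2, -3.1]
width: 24.1
finger_force: 30.0
```

```bash
python3 hk.py w9;  python3 - <<'E'
import cv2,numpy as np
i=cv2.imread("pics/w9.png")[0:320,160:480]; cv2.imwrite("pics/w9c.png",cv2.resize(i,None,fx=1.8,fy=1.8))
E
```

```text
18.4 [462.1 169.3 238.3] [ 1.7998e+02 -1.6000e-01  1.0990e+01] [-0.8 -0.2 -3.1]
hook 3043 [9.8059392e-01 1.9604981e-01 5.4766827e+02 1.8679152e+02] 11.306057 y@x=550 187.2577
500 404 282.7 281.7 175.4 184.1
515 711 279.5 277.0 176.5 187.0
530 769 275.7 274.3 179.4 190.2
545 845 276.0 274.3 182.4 193.3
560 875 276.1 274.4 185.5 195.7
```

View pics/w9c.png

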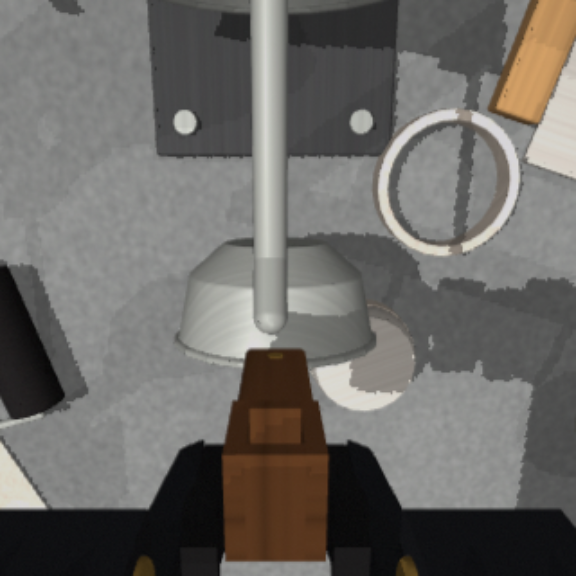

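The view shows the hook at col 270 and the slot centre at col 275, so I'll shift about 1 mm to +y. The medium bowl is clear of everything.

Request:
{"name": "apply_moves", "arguments": {"steps": [[0,-0.005,0.01,0,0,0,-1],[0.05,0,0,0,0,0,-1],[0.07,0,0,0,0,0,-1],[0.07,0,0,0,0,0,-1],[0.07,0,0,0,0,0,-1],[0.07,0,0,0,0,0,-1],[0.04,0,0,0,0,0,-1],[0,0,0,0,0,0,-1],[0,0,0,0,0,0,-1]]}}

```text
t: 19.35
position: [533.1, 184.8, 234.3]
tcp_rot: [-180.0, 0.0, 11.1]
ft_force: [-0.6, -0.5, -3.3]
width: 23.8
finger_force: 30.0
```

Request:
{"name": "apply_moves", "arguments": {"steps": [[0.03,0.004,0.017,0,0,0,-1],[0.06,0,0.017,0,0,0,-1],[0.06,0,0,0,0,0,-1],[0.06,0,0,0,0,0,-1],[0.03,0,0,0,0,0,-1],[0.015,0,0,0,0,0,-1],[0,0,0,0,0,0,-1],[0,0,0,0,0,0,-1]]}}

```text
t: 20.15
position: [583.2, 193.7, 227.6]
tcp_rot: [-180.0, 0.0, 11.0]
ft_force: [-0.2, 0.8, -1.9]
width: 23.6
finger_force: 30.0
```

Request:
{"name": "apply_moves", "arguments": {"steps": [[0.015,0,0,0,0,0,-1],[0.015,0,0,0,0,0,-1],[0.01,0,0,0,0,0,-1],[0.005,0,0,0,0,0,-1],[0,0,0,0,0,0,-1],[0,0,0,0,0,0,-1]]}}

```text
t: 20.75
position: [592.2, 195.5, 227.7]
tcp_rot: [-180.0, 0.0, 11.0]
ft_force: [0.4, -1.2, -2.3]
width: 23.5
finger_force: 30.0
```

Request:
{"name": "apply_moves", "arguments": {"steps": [[0.005,0,0,0,0,0,-1],[0.005,0,0,0,0,0,-1],[0.005,0,0,0,0,0,-1],[0.005,0,0,0,0,0,-1],[0,0,0,0,0,0,-1]]}}

```text
t: 21.25
position: [596.4, 196.2, 227.8]
tcp_rot: [180.0, -0.0, 11.0]
ft_force: [-0.3, -0.5, -2.3]
width: 23.6
finger_force: 30.0
```

Request:
{"name": "apply_moves", "arguments": {"steps": [[0.005,0,0,0,0,0,-1],[0.005,0,0,0,0,0,-1],[0,0,0,0,0,0,-1]]}}

```text
t: 21.55
position: [598.4, 196.6, 227.8]
tcp_rot: [-180.0, -0.0, 11.0]
ft_force: [-0.9, -0.7, -3.5]
width: 23.7
finger_force: 30.0
```

Request:
{"name": "apply_moves", "arguments": {"steps": [[0.005,0,0,0,0,0,-1],[0.003,0,0,0,0,0,-1],[0,0,0,0,0,0,-1]]}}

```text
t: 21.85
position: [599.6, 196.9, 227.7]
tcp_rot: [-180.0, 0.0, 11.0]
ft_force: [-0.7, -0.1, -2.2]
width: 23.8
finger_force: 30.0
```

Request:
{"name": "apply_moves", "arguments": {"steps": [[0.004,0,0,0,0,0,-1],[0,0,0,0,0,0,-1]]}}

```text
t: 22.05
position: [600.1, 197.0, 227.5]
tcp_rot: [-180.0, 0.1, 11.1]
ft_force: [-3.9, -1.2, -1.7]
width: 23.4
finger_force: 30.0
```

Request:
{"name": "apply_moves", "arguments": {"steps": [[0.0025,0,0,0,0,0,-1],[0,0,0,0,0,0,-1],[0,0,0,0,0,0,-1]]}}

```text
t: 22.35
position: [600.4, 197.1, 227.5]
tcp_rot: [180.0, 0.1, 11.0]
ft_force: [-5.1, 0.0, -2.0]
width: 24.0
finger_force: 30.0
```

Request:
{"name": "apply_moves", "arguments": {"steps": [[0,0,0.005,0,0,0,-1],[0,0,0.003,0,0,0,-1],[0,0,0,0,0,0,-1]]}}

```text
t: 22.65
position: [600.4, 197.1, 226.3]
tcp_rot: [180.0, 0.1, 11.1]
ft_force: [-5.5, -1.8, 0.8]
width: 23.8
finger_force: 30.0
```

Request:
{"name": "apply_moves", "arguments": {"steps": [[0,0,0,0,0,0,0.2],[0,0,0,0,0,0,0.2],[0,0,0,0,0,0,0.2],[0,0,-0.1,0,0,0,0.2],[0,0,-0.2,0,0,0,0.2],[0,0,-0.2,0,0,0,0.2],[-0.2,0,0,0,0,0.205,0.2],[-0.2,0,0,0,0,0.205,0.2],[0,0,0,0,0,0.205,0.2],[0,0,0,0,0,0,0.2],[0,0,0,0,0,0,0.2]]}}

```text
t: 23.75
position: [522.7, 185.9, 326.8]
tcp_rot: [-180.0, -0.1, -6.4]
ft_force: [0.5, 0.5, 0.5]
width: 52.7
finger_force: 0.0
```

```bash
python3 wb.py w10
```

```text
23.75 [522.7 185.9 326.8] [-1.7998e+02 -9.0000e-02 -6.4200e+00] [0.5 0.5 0.5]
cam [605.9 175.9 500.7]
butt [ 239   15   64  102 3660] [620.7 200.5 280. ] [array([619.6, 200.7]), array([56.6, 24.1]), np.float64(11.3)]
```

Request:
{"name": "apply_moves", "arguments": {"steps": [[0.023,0.1,0,0,0,0.005,0.2],[0.046,0.2,0,0,0,0,0.2],[0.053,0.23,0,0,0,0,0.2],[0.055,0.24,0,0,0,0,0.2],[0.055,0.24,0,0,0,0,0.2],[0.055,0.24,0,0,0,0,0.2],[0.055,0.24,0,0,0,0,0.2],[0.055,0.24,0,0,0,0,0.2],[0.055,0.24,0,0,0,0,0.2],[0.051,0.22,0,0,0,0,0.2],[0.037,0.16,0,0,0,0,0.2],[0.021,0.092,0,0,0,0,0.2],[0,0,0,0,0,0,0.2],[0,0,0,0,0,0,0.2],[0,0,0,0,0,0,0.2]]}}

```text
t: 25.3
position: [576.7, -311.1, 326.1]
tcp_rot: [-180.0, 0.0, -6.6]
ft_force: [0.1, 0.6, -0.3]
width: 53.1
finger_force: 0.0
```

```bash
python3 wb.py w11
```

```text
25.3 [ 576.7 -311.1  326.1] [-179.97    0.     -6.62] [ 0.1  0.6 -0.3]
cam [ 660.1 -321.5  500. ]
butt [ 298  180   33   39 1270] [ 584.9 -313.2  280.1] [array([ 584.2, -313.1]), array([23. , 28.4]), np.float64(83.7)]
```

Request:
{"name": "apply_moves", "arguments": {"steps": [[0.015,0.005,0.1,0,0,0,0.2],[0,0,0.2,0,0,0,0.2],[0,0,0.15,0,0,0,0.2],[0,0,0.04,0,0,0,0.2],[0,0,0,0,0,0,0.2],[0,0,0,0,0,0,0.2],[0,0,0,0,0,0,0.2]]}}

```text
t: 26.05
position: [580.3, -314.2, 230.8]
tcp_rot: [179.9, -0.2, -6.7]
ft_force: [-0.5, -1.0, -0.7]
width: 52.9
finger_force: 0.0
```

```bash
python3 wb.py w12
```

```text
26.05 [ 580.3 -314.2  230.8] [179.88  -0.2   -6.69] [-0.5 -1.  -0.7]
cam [ 663.2 -324.1  405. ]
butt [ 282  248   55   60 3161] [ 585.6 -313.5  280.1] [array([ 584.2, -313.3]), array([23.4, 29.5]), np.float64(83.2)]
```

Request:
{"name": "apply_moves", "arguments": {"steps": [[0,-0.006,0.01,0,0,0,0.2],[0,0,0,0,0,0,0.2],[0,0,0,0,0,0,-1],[0,0,0,0,0,0,-1],[0,0,0,0,0,0,-1],[0,0,0,0,0,0,-1]]}}

```text
t: 26.7
position: [579.3, -312.4, 226.1]
tcp_rot: [-180.0, 0.0, -6.7]
ft_force: [0.4, 0.4, 0.3]
width: 23.7
finger_force: 30.0
```

Request:
{"name": "apply_moves", "arguments": {"steps": [[0,0,-0.025,0,0,0,-1],[0,0,-0.025,0,0,0,-1],[0,0,0,0,0,0,-1],[0,0,0,0,0,0,-1]]}}

```text
t: 27.1
position: [579.4, -312.5, 236.4]
tcp_rot: [180.0, -0.0, -6.7]
ft_force: [-1.1, 0.3, -2.2]
width: 23.9
finger_force: 30.0
```

Request:
{"name": "apply_moves", "arguments": {"steps": [[-0.04,0,0,0,0,0,-1],[-0.06,0,0,0,0,0,-1],[-0.06,0,0,0,0,0,-1],[-0.06,0,0,0,0,0,-1],[-0.08,0,0,0,0,0,-1],[-0.08,0,0,0,0,0,-1],[-0.1,0,-0.05,0,0,0,-1],[-0.12,0,-0.15,0,0,0,-1],[-0.08,0,-0.18,0,0,0,-1],[0,0,0,0,0,-0.206,-1],[0,0,0,0,0,-0.206,-1],[0,0,0,0,0,-0.206,-1],[0,0,0,0,0,0,-1],[0,0,0,0,0,0,-1]]}}

```text
t: 28.5
position: [443.9, -296.4, 312.0]
tcp_rot: [-180.0, 0.0, 10.8]
ft_force: [0.2, 0.5, -1.7]
width: 23.8
finger_force: 30.0
```

Request:
{"name": "apply_moves", "arguments": {"steps": [[0.043,-0.1,0,0,0,-0.007,-1],[0.043,-0.18,0,0,0,0,-1],[0.043,-0.22,0,0,0,0,-1],[0.043,-0.23,0,0,0,0,-1],[0.043,-0.23,0,0,0,0,-1],[0.043,-0.23,0,0,0,0,-1],[0.043,-0.23,0,0,0,0,-1],[0.043,-0.23,0,0,0,0,-1],[0.043,-0.23,0,0,0,0,-1],[0.043,-0.2,0,0,0,0,-1],[0.043,-0.13,0,0,0,0,-1],[0.043,-0.062,0,0,0,0,-1],[0,0,0.08,0,0,0,-1],[0,0,0.15,0,0,0,-1],[0,0,0.12,0,0,0,-1],[0,0,0.02,0,0,0,-1],[0,0,0,0,0,0,-1],[0,0,0,0,0,0,-1],[0,0,0,0,0,0,-1]]}}

```text
t: 30.4
position: [458.5, 169.1, 239.8]
tcp_rot: [180.0, -0.2, 11.2]
ft_force: [-0.4, 1.1, -1.6]
width: 23.8
finger_force: 30.0
```

```bash
python3 hk.py w13|head -2
```

```text
30.4 [458.5 169.1 239.8] [ 1.7999e+02 -1.5000e-01  1.1150e+01] [-0.4  1.1 -1.6]
hook 2815 [9.8076558e-01 1.9518922e-01 5.4584827e+02 1.8655942e+02] 11.255777 y@x=550 187.38568
```

Request:
{"name": "apply_moves", "arguments": {"steps": [[0,0,0.013,0,0,0.005,-1],[0.05,0,0,0,0,0,-1],[0.07,0,0,0,0,0,-1],[0.07,0,0,0,0,0,-1],[0.07,0,0,0,0,0,-1],[0.07,0,0,0,0,0,-1],[0.05,0,0,0,0,0,-1],[0,0,0,0,0,0,-1],[0,0,0,0,0,0,-1]]}}

```text
t: 31.35
position: [531.8, 183.8, 235.2]
tcp_rot: [-180.0, 0.1, 11.0]
ft_force: [-0.8, -0.5, -2.2]
width: 23.7
finger_force: 30.0
```

Request:
{"name": "apply_moves", "arguments": {"steps": [[0.03,0,0.017,0,0,0,-1],[0.05,0,0.017,0,0,0,-1],[0.04,0,0,0,0,0,-1],[0.02,0,0,0,0,0,-1],[0.01,0,0,0,0,0,-1],[0,0,0,0,0,0,-1],[0,0,0,0,0,0,-1]]}}

```text
t: 32.05
position: [561.3, 189.6, 228.8]
tcp_rot: [180.0, 0.0, 11.1]
ft_force: [-0.6, -0.2, -1.6]
width: 23.5
finger_force: 30.0
```

Request:
{"name": "apply_moves", "arguments": {"steps": [[0.01,0,0,0,0,0,-1],[0.01,0,0,0,0,0,-1],[0.01,0,0,0,0,0,-1],[0.005,0,0,0,0,0,-1],[0,0,0,0,0,0,-1],[0,0,0,0,0,0,-1]]}}

```text
t: 32.65
position: [568.3, 190.9, 228.7]
tcp_rot: [-180.0, 0.0, 11.0]
ft_force: [-0.3, 1.2, -1.9]
width: 23.9
finger_force: 30.0
```

Request:
{"name": "apply_moves", "arguments": {"steps": [[0.005,0,0,0,0,0,-1],[0.005,0,0,0,0,0,-1],[0.005,0,0,0,0,0,-1],[0.005,0,0,0,0,0,-1],[0,0,0,0,0,0,-1]]}}

```text
t: 33.15
position: [572.4, 191.7, 228.7]
tcp_rot: [180.0, -0.0, 11.0]
ft_force: [-0.8, -0.9, -1.7]
width: 23.7
finger_force: 30.0
```

Request:
{"name": "apply_moves", "arguments": {"steps": [[0.005,0,0,0,0,0,-1],[0.003,0,0,0,0,0,-1],[0,0,0,0,0,0,-1]]}}

```text
t: 33.45
position: [573.4, 191.9, 228.5]
tcp_rot: [-180.0, 0.1, 11.0]
ft_force: [-2.2, -0.2, -1.9]
width: 23.7
finger_force: 30.0
```

Request:
{"name": "apply_moves", "arguments": {"steps": [[0.0025,0,0,0,0,0,-1],[0.0025,0,0,0,0,0,-1],[0,0,0,0,0,0,-1]]}}

```text
t: 33.75
position: [573.9, 192.1, 228.4]
tcp_rot: [180.0, 0.1, 11.1]
ft_force: [-5.0, -0.6, -1.2]
width: 24.0
finger_force: 30.0
```

Request:
{"name": "apply_moves", "arguments": {"steps": [[0.002,0,0,0,0,0,-1],[0,0,0,0,0,0,-1]]}}

```text
t: 33.95
position: [574.0, 192.1, 228.4]
tcp_rot: [180.0, 0.2, 11.1]
ft_force: [-6.4, -1.7, 0.2]
width: 23.7
finger_force: 30.0
```

Request:
{"name": "apply_moves", "arguments": {"steps": [[0.002,0,0,0,0,0,-1],[0,0,0,0,0,0,-1],[0,0,0,0,0,0,-1]]}}

```text
t: 34.25
position: [574.2, 192.1, 228.4]
tcp_rot: [180.0, 0.2, 11.1]
ft_force: [-7.2, -1.2, 0.5]
width: 23.5
finger_force: 30.0
```

Request:
{"name": "apply_moves", "arguments": {"steps": [[-0.001,0,0.005,0,0,0,-1],[0,0,0.003,0,0,0,-1],[0,0,0,0,0,0,-1]]}}

```text
t: 34.55
position: [574.2, 192.2, 227.2]
tcp_rot: [180.0, 0.1, 11.1]
ft_force: [-7.4, -1.1, 1.5]
width: 23.7
finger_force: 30.0
```

Request:
{"name": "apply_moves", "arguments": {"steps": [[0,0,0,0,0,0,0.2],[0,0,0,0,0,0,0.2],[0,0,0,0,0,0,0.2],[0,0,-0.1,0,0,0,0.2],[0,0,-0.2,0,0,0,0.2],[0,0,-0.2,0,0,0,0.2],[-0.2,0,0,0,0,0,0.2],[-0.2,0,0,0,0,0,0.2],[0,0,0,0,0,0,0.2],[0,0,0,0,0,0,0.2],[0,0,0,0,0,0,0.2]]}}

```text
t: 35.65
position: [498.0, 177.0, 327.6]
tcp_rot: [180.0, -0.1, 11.0]
ft_force: [0.5, 0.2, -0.5]
width: 53.0
finger_force: 0.0
```

```bash
python3 wb.py w14; python3 - <<'E'
from h import *
from cell import optics
c=optics.capture("scene")["img"][100:340,250:470]
w=np.load("w14.npz")["img"][:260,150:500]
a=cv2.resize(c,(367,400)); b=cv2.resize(w,(430,320)); b=cv2.copyMakeBorder(b,0,80,0,0,cv2.BORDER_CONSTANT)
cv2.imwrite("pics/fin.png",np.hstack([a,b])[:,:,::-1])
E
```

```text
35.65 [498.  177.  327.6] [ 1.800e+02 -9.000e-02  1.103e+01] [ 0.5  0.2 -0.5]
cam [580.2 192.5 501.6]
butt [ 293    0   40  113 4247] [597.6 196.4 279.6] [array([596. , 196.1]), array([64.5, 23.7]), np.float64(10.7)]
```

View pics/fin.png

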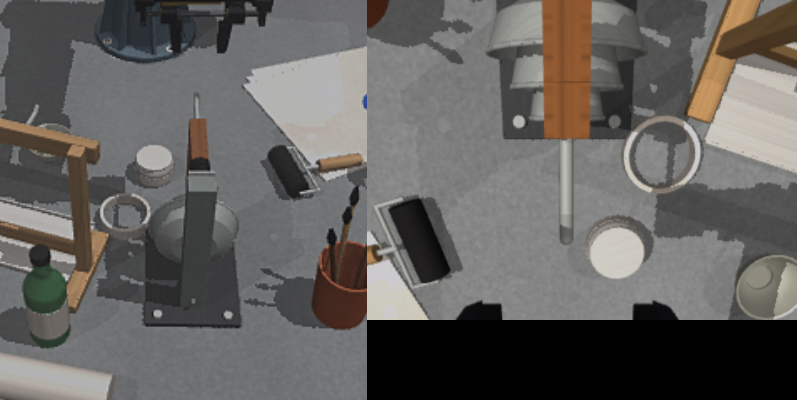

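All three butts sit tight together in one line on the hook (right half, from (567,10) to (567,138)). The bowls are nested, the gripper is clear, and the bystanders look undisturbed.

```bash
python3 -c "
from cell import order
print(order.job_done())"
```

```text
the job is handed in; nothing more can be done
None
```

The three pans hang nested on the hook in order (large, medium, small), each pressed home at roughly 5 to 7 N and released, and the job is handed in at about 36 s; the judge returned no verdict, so I can't confirm a pass.

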